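# Gauge the depth of a specimen well

## Task

Take the bridge depth gauge by its handle and stand it flat across the specimen well block with its probe over the middle of the well, and let go. Then lower the probe gently until its spring foot rests on the bottom of the well, pressed in a few millimetres, and after that press the clamp lever fully down to lock the slide at that height. Leave the gauge standing on the block and do not disturb the bottle, dishes or slide box.

Things in the scene. Friction and masses are not known exactly. Their poses are not given: they have to be found in the camera images.
- gauge: bridge depth gauge, loose, 0.7 kg, standing upright. Origin: under its base, on the probe's axis; z up, x along the base. Steel base bar 150 x 36 x 12 mm high, from x = -85 to +65 mm; on it a dark handle at x = -52 mm, a black housing 30 x 30 mm (top 34 mm up) round the probe's 8 mm rod, with a black knob on top, and a clamp lever at +x. At the start the foot is inside the base
- gauge_grip (a point): the gauge's handle, where to grip it: an upright bar 24 mm along the gauge's x and 16 mm along its y; this point is on its centre line, 64 mm above the gauge's underside (the handle's top is at 80 mm). Axes as the gauge's
- knob_top (a point): centre of the top face of the probe's round knob (22 mm across, 14 mm high), on the probe's axis; at most 98 mm above the gauge's underside. Pressing it down, or gripping it and moving it down, lowers the probe
- probe (a joint): how far the probe is lowered, 0 to 0.055 m. The slide is stiff with friction (2.5 N) and stays where it is left. The foot's tip is 6 mm above the base's underside at 0, so it touches bottom when lowered by the well's depth plus 6 mm
- foot (a joint): how far the spring foot at the probe's lower end is pushed in, 0 (free) to 0.010 m; above 0 the bottom is touched. Its spring pushes with 1.5 N at first touch plus 0.4 N per mm. If pushed in by more than 4 mm it lifts the probe a little when the knob is let go, and stays in touch. At 10 mm it strikes solid
- lever (a joint): clamp lever, rad: 0 to 0.1 at the start (its free end raised about 30 degrees above level, unlocked), 0.7 when pressed fully down onto its stop (locked, about 11 degrees below level). It takes 2 to 4 N at its tip, up to 10 N if the finger rubs, and stays where it is left. From about 0.45 on it presses a brake shoe on the rod, which then no longer slides
- lever_tip (a point): round free end (8 mm thick, 12 mm wide) of the clamp lever, a flat steel bar 42 mm long, pivoted across the gauge at x = 20 mm, 32 mm above its underside. The free end points away from the handle; this point is at x = 57 mm, 52 mm above the gauge's underside when raised, and x = 61 mm, 24 mm above it when fully down
- well: specimen well block, white metal, fixed to the bench: 110 x 110 mm, 55 mm high, with a square well 72 x 72 mm, open at the top, in its middle; so its rim is flat and 19 mm wide. Origin: centre of its underside; x and y along its sides. The well's depth differs each time, from 20 to 38 mm, and is not known beforehand
- well_mouth (a point): centre of the well's mouth, level with the rim, 55 mm above the bench. Axes as the block's
- reagent: bystander: amber bottle, 60 mm across and 130 mm high, origin under its centre
- dishes: bystander: pile of three clear dishes, 90 mm across and 48 mm high, origin under its centre
- slidebox: bystander: grey slide box 85 x 100 x 30 mm high, origin under its centre
Things that resemble listed ones, but are neither listed nor needed, are in the scene too. Leave any pink or turquoise look-alike of the well alone.

How it is judged:
By the outcome, as a careful person would: the job done as asked, in the order asked, and still so for the second after the job is handed in, with the robot touching nothing.
It also fails if it takes over 51 s, if anything falls off the work surface, if the arm or the gripper's body presses on something with over 40 N, if the wrist force passes 120 N, or if a joint passes its speed limit or range.

## Robot

A 6-joint arm with a two-finger parallel gripper is mounted at the origin on the work surface. World frame = base frame: x ahead of the robot, y to its left, z up, the work surface at z = 0. Lengths are in m, angles in degrees, forces in N, time in s.
With the tool pointing down it reaches from about 0.35 to 0.875 m from the base axis. Payload 4.2 kg.
Tool frame: the origin (TCP) lies on the centre line of the jaws, within the pads' length; the fingertips stand 19 mm ahead of it and the grasp point (between the pads) is the TCP; z points along the fingers, y is the line along which they close (so a half turn about z gives the same grasp; the last joint's range is limited). The gripper opens to 87 mm and grips with 3 to 60 N. Pads are 19 mm wide; open, the fingers measure 117 mm over their backs; the gripper's body (75 mm by 190 mm) begins 51 mm behind the grasp point.
Start: joints at [-54.97, 22.042, 0.453, 0, -68.411, -14.817], TCP at [0.216, -0.586, 0.21] pointing down, gripper open.
Joint ranges: [-179.83, 179.83], [-69.29, 118.12], [-61.27, 80.66], [-181.25, 117.63], [-171.15, -9.14], [-177.46, 177.46]. Speed limits (degrees/s): [159.86, 159.86, 180, 180, 180, 180].

## Interface

Orientations are given as a 3x3 rotation matrix whose columns are the frame's x, y, z axes.
In Python, from station import sense, capture, finish_job, search_frame, masks_of gives the robot as it stands.
- The arm moves only by the tool drive_tool, never from a script. Its argument "rows" is a list of rows, each a list of 7 numbers: the opening in per cent of the stroke, from 0 (shut) to 100 (fully open), then the shift along the world's x, y, z in mm, then the turn, a rotation vector about the world's x, y, z in rad. In form: [[fingers, dx, dy, dz, wx, wy, wz], ...]. A call has 1 to 5 rows; each row shifts and turns the commanded pose from where the row before left it; what a row does not reach is not made up. A row lasts 1/12 s, in which the tool goes at most 41.7 mm and 7.16 degrees, less where a joint would pass 70% of its speed; a pose out of reach is approached as far as the arm can. A call is refused whole if a number of a shift passes 41.7 or a number of a turn 0.125, either way. A call with a gripper value outside its range is refused whole. The fingers move at their own pace and stop on an object; the grip force is fixed at half the most. Time passes only in rows, so rows that do not move let the fingers close. It gives the time, the measured TCP pose, the force, the opening and the grip force at its end, in the units of the state.
- sense(): the state, without advancing time (a new reading comes with each control period).
- capture(name): name is "scene" or "top"; returns a dict with "frame" (400x640x3 uint8, red, green, blue), "z_map" (400x640 float32, m along the optical axis (not along the pixel's ray), 0 where there is no reading), "fx", "fy", "cx", "cy" (pixels), "R" (3x3) and "t" (3): a world point X has camera coordinates R X + t. Camera axes: x right, y down, z forward; pixel columns grow to the right and rows downward; lengths in m; the calibration is good to about 2 mm. A picture is of the moment at which its call begins.
- finish_job(): hands the job in; it is judged then, once.
Trained networks look in a picture, given as the dict that the camera call returned (one of the last four; its "shot" number tells which), for a name from the list of things; names that differ only in an ending like _2 or _b are one class to them, and where a whole thing is asked for, a point or a joint stands for the part that bears it (a point fixed in the world has none). Each returns a list of dicts, best first, with "p" (0 to 1); they miss things now and then, are a little off and sometimes report something else, mostly with a low value. They report only what shows in the picture. A call takes as long as a camera call. They do not tell look-alikes from the thing itself.
- search_frame(label, picture): "xy" ([column, row] in pixels, amid what is visible of it).
- masks_of(label, picture): "region" (400x640 bool, what is visible of it) and "xy" ([column, row] in pixels, amid what is visible of it).
The state is a dict: "time_s": time; "joints": joint angles; "joint_velocities": joint speeds; "effort": joint torques, N m; "tcp_pos": TCP position; "ee_rot": TCP orientation; "wrist_force": force on the tool from outside, world axes, zero at the start; "moment": the same for the moment, N m; "gripper_width": opening from 0.0 (shut) to 1.0 (fully open); "gripper_force": force on a finger pad.
Only numpy, scipy, OpenCV 4.12 (cv2) and the standard library are available. Lean on these libraries where they do the work, as an engineer would, in place of code of your own. Each camera call takes 0.05 s, during which the arm holds its last target. There are 200 camera calls.

## Working session

There is one attempt and no reset: what is moved stays moved. The work goes in short steps, Python scripts to look and compute and a tool call to move; the robot and the scene stay as the last step left them, time stands still between calls to the robot, and variables do not carry over. Pictures are saved under pics/ and viewed, at most 10 in all, crops included, and the job is handed in when it is done.

Besides the shell and the picture viewer there is one more tool, called after "Emit:" as name(argument=value, ...), one argument or row to a line, values as JSON. drive_tool: Moves the arm, as the interface text tells. Its arguments: {"type":"object","properties":{"rows":{"type":"array"}},"required":["rows"]}

```bash
mkdir -p pics; cat > h.py <<'E'
import numpy as np, cv2
from station import *
def pts(c, m=None):
    z=c["z_map"]; v,u=np.nonzero((z>0)&(m if m is not None else True)); d=z[v,u]
    P=np.stack([(u-c["cx"])/c["fx"]*d,(v-c["cy"])/c["fy"]*d,d],1)
    return (P-c["t"])@c["R"]
def save(c,n): cv2.imwrite("pics/"+n,c["frame"][...,::-1])
E
python3 - <<'E'
from h import *
for n in ("scene","top"):
    c=capture(n); save(c,n+"0.png"); print(n,-c["R"].T@c["t"])
    for l in ("gauge","well","reagent","dishes","slidebox","lever","knob_top"):
        for r in masks_of(l,c)[:3]:
            P=pts(c,r["region"]); 
            if len(P)==0: continue
            print(l,round(r["p"],2),np.round(r["xy"]),len(P),np.round(np.median(P,0),3),np.round(np.percentile(P,2,0),3),np.round(np.percentile(P,98,0),3))
s=sense(); print(s["time_s"],s["ee_rot"],s["gripper_width"])
E
```

```text
scene [1.20534374 0.35160077 1.05209166]
gauge 0.63 [284. 168.] 671 [ 0.471 -0.151  0.016] [ 0.397 -0.187  0.003] [ 0.532 -0.124  0.094]
gauge 0.38 [380. 225.] 1446 [0.541 0.179 0.053] [0.464 0.123 0.005] [0.573 0.231 0.059]
well 0.98 [380. 227.] 1361 [0.546 0.18  0.053] [0.465 0.123 0.007] [0.573 0.231 0.059]
well 0.89 [383. 161.] 1238 [0.345 0.107 0.05 ] [0.273 0.056 0.005] [0.386 0.165 0.06 ]
well 0.85 [323. 196.] 1486 [0.508 0.006 0.049] [ 0.443 -0.048  0.003] [0.552 0.058 0.059]
reagent 0.74 [282. 260.] 746 [0.77  0.017 0.084] [ 0.741 -0.012  0.008] [0.786 0.036 0.132]
dishes 0.96 [473. 264.] 1152 [0.547 0.434 0.047] [0.495 0.394 0.005] [0.577 0.473 0.051]
slidebox 0.58 [199. 149.] 859 [ 0.509 -0.43   0.029] [ 0.462 -0.488  0.001] [ 0.546 -0.39   0.034]
lever 0.64 [272. 176.] 46 [ 0.506 -0.168  0.042] [ 0.485 -0.177  0.034] [ 0.528 -0.16   0.054]
top [4.65748347e-01 8.84667710e-04 1.32260559e+00]
gauge 0.93 [375. 240.] 717 [ 0.463 -0.152  0.014] [ 0.395 -0.186  0.006] [ 0.53  -0.125  0.097]
well 0.84 [250. 143.] 1363 [0.692 0.193 0.054] [0.635 0.135 0.001] [0.745 0.247 0.06 ]
we
[... 511 characters left out ...]
59 -0.488  0.004] [ 0.545 -0.39   0.035]
slidebox 0.56 [383. 223.] 88 [ 0.507 -0.169  0.041] [ 0.487 -0.18   0.011] [ 0.526 -0.158  0.056]
lever 0.5 [480. 224.] 1239 [ 0.502 -0.435  0.029] [ 0.459 -0.485  0.01 ] [ 0.542 -0.39   0.035]
lever 0.41 [385. 228.] 46 [ 0.503 -0.168  0.041] [ 0.489 -0.174  0.031] [ 0.523 -0.161  0.051]
lever 0.31 [379. 239.] 804 [ 0.463 -0.152  0.014] [ 0.392 -0.189 -0.001] [ 0.531 -0.123  0.097]
knob_top 0.38 [381. 239.] 62 [ 0.471 -0.158  0.095] [ 0.46  -0.168  0.084] [ 0.481 -0.148  0.099]
0.8 [[-9.38393357e-01 -3.45568963e-01 -9.42865069e-06]
 [-3.45568963e-01  9.38393357e-01 -3.52925516e-06]
 [ 1.00673842e-05 -5.35805588e-08 -1.00000000e+00]] 0.9971678915821375
```

View pics/top0.png

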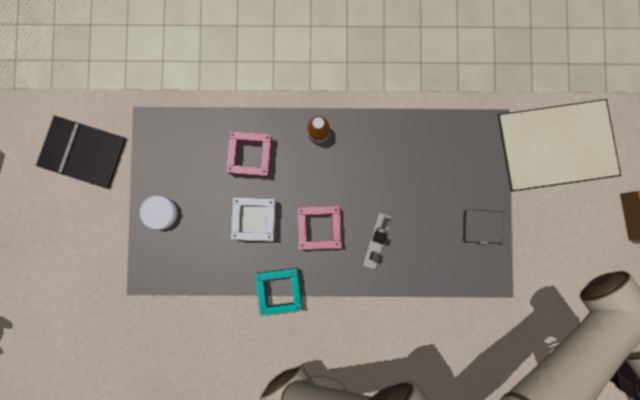

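View pics/scene0.png

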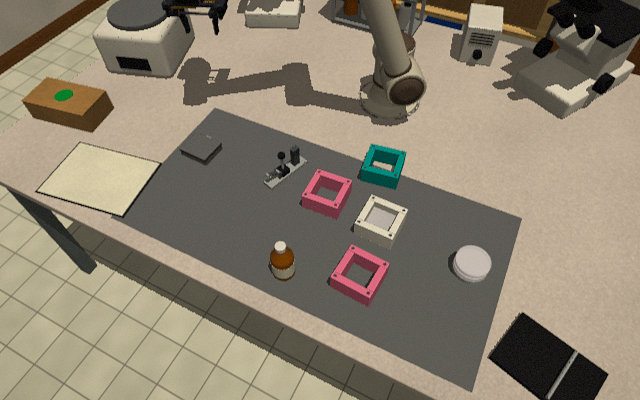

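The white well is at top pixel (253,220) and scene pixel (381,220). The gauge is at top pixel (377,241), with its handle at the lower end (375,257) and its lever at the upper end.

```bash
cat > loc.py <<'E'
from h import *
def rect(P):
    (c,s,a)=cv2.minAreaRect((P[:,:2]*1000).astype(np.float32)); return np.round(c,1),np.round(s,1),round(a,1)
if __name__=="__main__":
  for n in ("top","scene"):
    c=capture(n); P=pts(c); 
    G=P[(abs(P[:,0]-.465)<.1)&(P[:,1]<-.1)&(P[:,1]>-.22)]
    B=G[(G[:,2]>.007)&(G[:,2]<.016)]; print(n,"base",len(B),rect(B),np.median(B[:,2]))
    H=G[(G[:,2]>.072)]
    for nm,Q in (("handle",H[H[:,0]<.447]),("knob",H[H[:,0]>.447])): print(nm,len(Q),np.round(Q.mean(0),4),np.round(Q.min(0),3),np.round(Q.max(0),3),rect(Q))
    L=G[(G[:,2]>.038)&(G[:,0]>.49)];print("lever",L.mean(0),L.max(0))
    W=P[(abs(P[:,0]-.52)<.09)&(abs(P[:,1]-.18)<.075)]
    # white only
    R=W[(W[:,2]>.050)&(W[:,2]<.062)]; print("rim",rect(R),np.median(R[:,2]))
    I=W[(np.hypot(W[:,0]-.52,W[:,1]-.18)<.025)]; print("bottom",np.median(I[:,2]))
E
python3 loc.py
```

```text
top base 391 (array([ 459.8, -162.9]), array([ 97.6, 187.9]), 84.7) 0.011348275912098837
handle 60 [ 0.4213 -0.1422  0.0789] [ 0.409 -0.153  0.073] [ 0.432 -0.132  0.087] (array([ 421.5, -142.1]), array([15.9, 23.5]), 71.9)
knob 63 [ 0.4708 -0.1575  0.0946] [ 0.46  -0.168  0.08 ] [ 0.481 -0.148  0.101] (array([ 471.3, -157.6]), array([19.5, 21.5]), 44.1)
lever [ 0.51220175 -0.17023107  0.04588663] [ 0.52878363 -0.15445471  0.0574032 ]
rim (array([516.7, 176.7]), array([110.5, 110.2]), 88.5) 0.05464154805488869
bottom 0.030744560938781834
scene base 320 (array([ 473.8, -160.9]), array([172.9, 100.6]), 5.0) 0.011845912605380449
handle 49 [ 0.4229 -0.1423  0.0785] [ 0.408 -0.153  0.072] [ 0.435 -0.133  0.084] (array([ 421.6, -144. ]), array([19., 24.]), 76.9)
knob 51 [ 0.473  -0.1566  0.0927] [ 0.462 -0.168  0.073] [ 0.483 -0.147  0.1  ] (array([ 471.1, -157.5]), array([21. , 17.7]), 27.0)
lever [ 0.5120509  -0.17003222  0.04608628] [ 0.53121949 -0.15312581  0.05766143]
rim (array([517. , 176.6]), array([110.1, 112.7]), 88.6) 0.055126527951629076
bottom 0.03161439794285941
```

Emit:
drive_tool(
  rows=[
    [50,14,30,0,0,0,-0.044],
    [50,14,30,0,0,0,-0.044],
    [50,14,30,0,0,0,-0.044],
    [50,14,30,0,0,0,-0.044],
    [50,14,30,0,0,0,-0.044],
  ],
)

```text
time_s: 1.32
tcp_pos: [0.2863, -0.4352, 0.2103]
ee_rot: [[-0.992, -0.13, 0.0], [-0.13, 0.992, -0.0], [-0.0, -0.0, -1.0]]
wrist_force: [0.3, 0.6, 0.4]
gripper_width: 0.707
gripper_force: 0.0
```

Emit:
drive_tool(
  rows=[
    [50,14,30,0,0,0,-0.044],
    [50,14,30,0,0,0,-0.044],
    [50,14,30,0,0,0,-0.044],
    [50,14,30,0,0,0,-0.044],
    [50,14,30,0,0,0,-0.044],
  ],
)

```text
time_s: 1.73
tcp_pos: [0.3564, -0.285, 0.2106]
ee_rot: [[-0.996, 0.089, 0.001], [0.089, 0.996, -0.0], [-0.001, -0.0, -1.0]]
wrist_force: [0.2, -0.4, -0.2]
gripper_width: 0.504
gripper_force: 0.0
```

Emit:
drive_tool(
  rows=[
    [50,13,29,0,0,0,-0.044],
    [50,13,29,0,0,0,-0.044],
    [50,13,29,0,0,0,-0.044],
    [50,13,29,0,0,0,-0.044],
    [50,13,28,0,0,0,-0.038],
  ],
)

```text
time_s: 2.15
tcp_pos: [0.4214, -0.1409, 0.2106]
ee_rot: [[-0.954, 0.298, 0.001], [0.298, 0.954, 0.0], [-0.001, 0.0, -1.0]]
wrist_force: [0.3, -0.4, -0.2]
gripper_width: 0.5
gripper_force: 0.0
```

Emit:
drive_tool(
  rows=[
    [50,0,-1,-36,0,0,0],
    [50,0,0,-36,0,0,0],
    [50,0,0,-36,0,0,0],
    [50,0,0,-30,0,0,0],
    [50,0,0,-8,0,0,0],
  ],
)

```text
time_s: 2.57
tcp_pos: [0.4176, -0.1432, 0.0605]
ee_rot: [[-0.955, 0.297, -0.009], [0.297, 0.955, 0.001], [0.008, -0.002, -1.0]]
wrist_force: [-0.4, 0.3, 0.3]
gripper_width: 0.499
gripper_force: 0.0
```

Emit:
drive_tool(
  rows=[
    [0,0,0,0,0,0,0],
    [0,0,0,0,0,0,0],
    [0,0,0,0,0,0,0],
    [0,0,0,0,0,0,0],
    [0,0,0,0,0,0,0],
  ],
)

```text
time_s: 2.98
tcp_pos: [0.4222, -0.1435, 0.0658]
ee_rot: [[-0.955, 0.297, 0.004], [0.297, 0.955, 0.0], [-0.004, 0.001, -1.0]]
wrist_force: [1.3, 3.9, 0.8]
gripper_width: 0.207
gripper_force: 1.2
```

Emit:
drive_tool(
  rows=[
    [0,0,0,4,0,0,0],
    [0,0,0,10,0,0,0],
    [0,0,0,20,0,0,0],
    [0,0,0,20,0,0,0],
    [0,0,0,20,0,0,0],
  ],
)

```text
time_s: 3.4
tcp_pos: [0.4189, -0.1431, 0.1379]
ee_rot: [[-0.955, 0.298, -0.004], [0.298, 0.955, 0.001], [0.004, -0.0, -1.0]]
wrist_force: [-0.1, 0.8, -2.2]
gripper_width: 0.113
gripper_force: 0.0
```

The fingers had not finished closing when I lifted, so they slipped off. I'll stop, reopen and look again.

Emit:
drive_tool(
  rows=[
    [60,0,0,10,0,0,0],
    [60,0,0,20,0,0,0],
    [60,0,0,0,0,0,0],
  ],
)

```text
time_s: 3.65
tcp_pos: [0.4234, -0.1439, 0.1725]
ee_rot: [[-0.955, 0.296, 0.008], [0.296, 0.955, -0.001], [-0.008, 0.001, -1.0]]
wrist_force: [0.9, -0.4, 0.4]
gripper_width: 0.257
gripper_force: 0.0
```

```bash
python3 loc.py; python3 - <<'E'
from h import *
c=capture("scene"); cv2.imwrite("pics/s1.png",cv2.resize(c["frame"][100:260,200:440,::-1],None,fx=3,fy=3))
s=sense();print(s["time_s"],s["tcp_pos"],s["gripper_width"])
E
```

```text
top base 11 (array([ 529.8, -161. ]), array([131.2,  48.4]), 50.5) 0.007433847526873385
handle 2080 [ 0.4155 -0.1386  0.5457] [ 0.379 -0.186  0.499] [ 0.447 -0.1    0.557] (array([ 413.1, -142.9]), array([67.5, 85.7]), 0.3)
knob 514 [ 0.4564 -0.131   0.4817] [ 0.447 -0.174  0.267] [ 0.47  -0.1    0.552] (array([ 458.8, -137.1]), array([22.3, 73.9]), 0.4)
3.75 [ 0.42129785 -0.14344637  0.16932089] 0.34702761627309536loc.py:11: RuntimeWarning: Mean of empty slice.
  L=G[(G[:,2]>.038)&(G[:,0]>.49)];print("lever",L.mean(0),L.max(0))
  ret = um.true_divide(
Traceback (most recent call last):
  File "loc.py", line 11, in <module>
    L=G[(G[:,2]>.038)&(G[:,0]>.49)];print("lever",L.mean(0),L.max(0))
                                                            ~~~~~^^^
ValueError: zero-size array to reduction operation maximum which has no identity
```

View pics/s1.png

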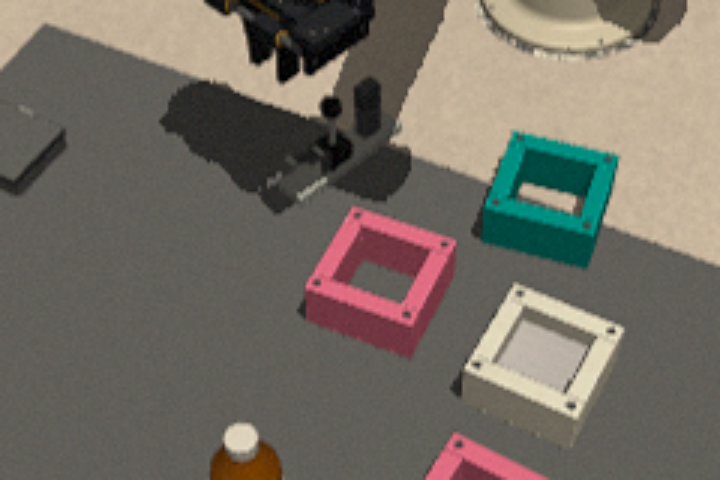

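The gauge is still upright with its handle at crop pixel (368,100) and its knob at (331,105). I'll re-measure it from the scene camera.

```bash
python3 - <<'E'
from h import *
c=capture("scene");P=pts(c);G=P[(abs(P[:,0]-.465)<.1)&(P[:,1]<-.1)&(P[:,1]>-.22)&(P[:,2]<.12)]
H=G[G[:,2]>.072]
for Q in (H[H[:,0]<.447],H[H[:,0]>.447],G[(G[:,2]>.038)&(G[:,0]>.49)]): print(len(Q),np.round(Q.mean(0),4),np.round(Q.min(0),3),np.round(Q.max(0),3),cv2.minAreaRect((Q[:,:2]*1000).astype(np.float32)))
E
```

```text
18 [ 0.3678 -0.1186  0.0867] [ 0.365 -0.127  0.078] [ 0.371 -0.111  0.094] ((368.3470764160156, -119.18257141113281), (5.55720329284668, 16.226289749145508), 1.403172492980957)<stdin>:4: RuntimeWarning: Mean of empty slice.
  ret = um.true_divide(
Traceback (most recent call last):
ValueError: zero-size array to reduction operation minimum which has no identity
```

```bash
cat > g.py <<'E'
from h import *
c=capture("scene")
V,U=np.mgrid[:400,:640]
P=pts(c,(U>265)&(U<345)&(V>118)&(V<175)); G=P[(P[:,2]<.12)&(P[:,2]>.003)]
print(G.min(0),G.max(0))
H=G[G[:,2]>.07]; 
lab=cv2.kmeans(H[:,:2].astype(np.float32),2,None,(3,50,1e-5),5,cv2.KMEANS_PP_CENTERS)[1].ravel()
for Q in (H[lab==0],H[lab==1],G[(G[:,2]>.007)&(G[:,2]<.016)],G[(G[:,2]>.036)&(G[:,2]<.06)]):
    print(len(Q),np.round(np.median(Q,0),4),np.round(Q.min(0),3),np.round(Q.max(0),3),cv2.minAreaRect((Q[:,:2]*1000).astype(np.float32)))
s=sense();print(s["time_s"],s["tcp_pos"],s["gripper_width"])
E
python3 g.py
```

```text
[ 0.17568014 -0.33066508  0.00300039] [0.49127779 0.00221049 0.09886409]
47 [ 0.3623 -0.1191  0.0898] [ 0.349 -0.131  0.076] [ 0.373 -0.112  0.099] ((360.8157043457031, -120.55445861816406), (21.71869468688965, 18.224130630493164), 25.383527755737305)
48 [ 0.3123 -0.105   0.0781] [ 0.295 -0.117  0.07 ] [ 0.325 -0.095  0.083] ((309.8699035644531, -105.94577026367188), (18.45501708984375, 25.56070899963379), 70.487548828125)
288 [ 0.3768 -0.1184  0.0123] [ 0.185 -0.273  0.007] [ 0.44  -0.016  0.016] ((347.306640625, -154.9888916015625), (236.41014099121094, 236.53749084472656), 31.737295150756836)
210 [ 0.3936 -0.1022  0.0526] [ 0.3   -0.144  0.036] [0.468 0.002 0.06 ] ((401.2906188964844, -90.01250457763672), (172.76148986816406, 105.32615661621094), 35.144676208496094)
3.85 [ 0.42034777 -0.14341831  0.16788132] 0.436047897053055
```

The gauge is still upright but slid about 11 cm toward the base: the handle is now near (0.310,-0.105). That is near the inner reach limit, so I'll check how close the arm gets.

Emit:
drive_tool(
  rows=[
    [40,-25,9,0,0,0,0.01],
    [40,-25,9,0,0,0,0.01],
    [40,-25,9,0,0,0,0],
    [40,-25,9,0,0,0,0],
  ],
)

```text
time_s: 4.18
tcp_pos: [0.3191, -0.1074, 0.1671]
ee_rot: [[-0.96, 0.278, -0.003], [0.278, 0.96, -0.0], [0.003, -0.001, -1.0]]
wrist_force: [0.1, 0.4, 0.8]
gripper_width: 0.404
gripper_force: 0.0
```

Emit:
drive_tool(
  rows=[
    [40,0,0,0,0,0,0],
    [40,0,0,0,0,0,0],
  ],
)

```text
time_s: 4.35
tcp_pos: [0.3198, -0.1074, 0.168]
ee_rot: [[-0.961, 0.276, -0.0], [0.276, 0.961, -0.0], [0.0, -0.0, -1.0]]
wrist_force: [1.7, 0.6, -0.1]
gripper_width: 0.4
gripper_force: 0.0
```

Emit:
drive_tool(
  rows=[
    [40,-3,1,-25,0,0,0],
    [40,-2,0,-25,0,0,0],
    [40,-2,0,-25,0,0,0],
    [40,0,0,-20,0,0,0],
    [40,0,0,-8,0,0,0],
  ],
)

```text
time_s: 4.77
tcp_pos: [0.3128, -0.1069, 0.0627]
ee_rot: [[-0.961, 0.278, -0.006], [0.278, 0.961, -0.001], [0.005, -0.002, -1.0]]
wrist_force: [-0.4, -0.4, 0.1]
gripper_width: 0.399
gripper_force: 0.0
```

Emit:
drive_tool(
  rows=[
    [40,0,0,0,0,0,0],
    [40,0,0,0,0,0,0],
  ],
)

```text
time_s: 4.93
tcp_pos: [0.3145, -0.1067, 0.0648]
ee_rot: [[-0.961, 0.278, -0.002], [0.278, 0.961, -0.001], [0.002, -0.001, -1.0]]
wrist_force: [0.4, -1.3, 0.8]
gripper_width: 0.402
gripper_force: 0.0
```

```bash
python3 - <<'E'
from h import *
c=capture("scene"); cv2.imwrite("pics/s2.png",cv2.resize(c["frame"][70:200,240:400,::-1],None,fx=4,fy=4))
s=sense();print(s["time_s"],s["tcp_pos"],s["gripper_width"],s["joints"])
E
```

```text
4.9833 [ 0.31500262 -0.10656675  0.06539463] 0.39984063480386023 [ 1.00492031e+01  4.22938789e+00 -4.94507827e+01  2.97020177e-02
 -3.63166085e+01 -1.16182477e+02]
```

View pics/s2.png

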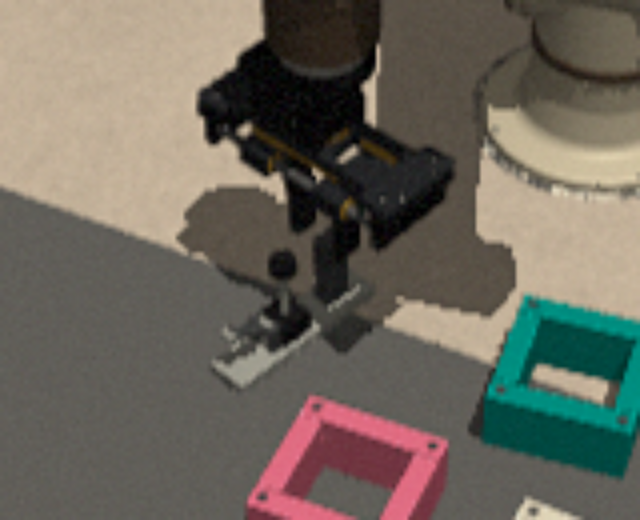

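The fingers straddle the handle, at crop pixel (330,265). Closing now, with time for the grip to build.

Emit:
drive_tool(
  rows=[
    [0,0,0,0,0,0,0],
    [0,0,0,0,0,0,0],
    [0,0,0,0,0,0,0],
    [0,0,0,0,0,0,0],
    [0,0,0,0,0,0,0],
  ],
)

```text
time_s: 5.4
tcp_pos: [0.3146, -0.1063, 0.0657]
ee_rot: [[-0.961, 0.278, 0.002], [0.278, 0.961, 0.0], [-0.002, 0.001, -1.0]]
wrist_force: [0.4, 1.6, 2.7]
gripper_width: 0.169
gripper_force: 30.0
```

Emit:
drive_tool(
  rows=[
    [0,0,0,0,0,0,0],
    [0,0,0,0,0,0,0],
    [0,0,0,0,0,0,0],
    [0,0,0,0,0,0,0],
  ],
)

```text
time_s: 5.73
tcp_pos: [0.3146, -0.1063, 0.0657]
ee_rot: [[-0.961, 0.277, 0.001], [0.277, 0.961, 0.0], [-0.001, 0.001, -1.0]]
wrist_force: [-0.1, 3.0, 6.9]
gripper_width: 0.17
gripper_force: 30.0
```

Emit:
drive_tool(
  rows=[
    [0,0,0,4,0,0,0],
    [0,0,0,10,0,0,0],
    [0,0,0,20,0,0,0],
    [0,0,0,25,0,0,0],
    [0,0,0,25,0,0,0],
  ],
)

```text
time_s: 6.15
tcp_pos: [0.3107, -0.1066, 0.1482]
ee_rot: [[-0.96, 0.279, -0.007], [0.279, 0.96, 0.0], [0.007, -0.002, -1.0]]
wrist_force: [0.2, 0.6, -8.2]
gripper_width: 0.141
gripper_force: 30.0
```

Emit:
drive_tool(
  rows=[
    [0,0,0,20,0,0,0],
    [0,0,0,0,0,0,0],
    [0,0,0,0,0,0,0],
  ],
)

```text
time_s: 6.4
tcp_pos: [0.3132, -0.1065, 0.1687]
ee_rot: [[-0.961, 0.278, -0.0], [0.278, 0.961, 0.001], [0.0, 0.001, -1.0]]
wrist_force: [0.6, -0.5, 0.4]
gripper_width: 0.065
gripper_force: 0.0
```

```bash
python3 - <<'E'
from h import *
c=capture("scene"); cv2.imwrite("pics/s3.png",cv2.resize(c["frame"][40:200,220:420,::-1],None,fx=3.5,fy=3.5))
s=sense();print(s["time_s"],s["tcp_pos"],s["gripper_width"],s["wrist_force"],s["moment"])
E
```

```text
6.45 [ 0.31334151 -0.10662121  0.16849394] 0.04087501929421927 [-0.21108393 -0.12134149 -0.80151271] [-0.10463931 -0.03094438 -0.02661308]
```

View pics/s3.png

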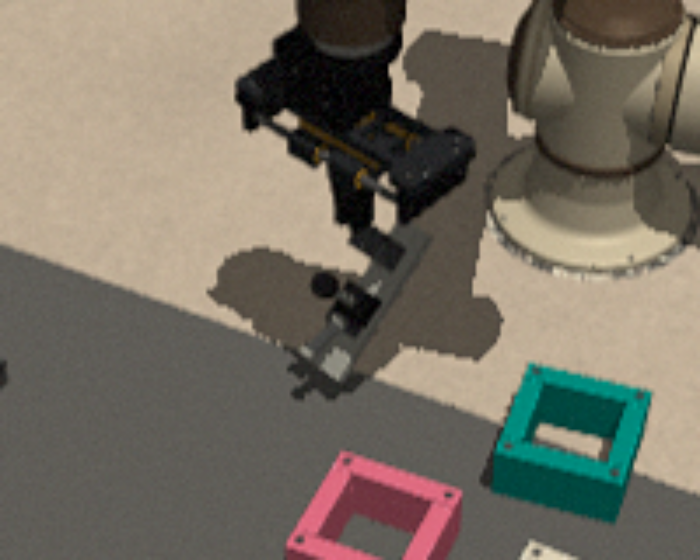

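The gauge has slipped out and is falling in this frame (crop pixel ~(370,300)). I'll back the tool away upwards and see how it lands.

Emit:
drive_tool(
  rows=[
    [30,0,0,10,0,0,0],
    [30,10,-20,20,0,0,0],
    [30,20,-30,10,0,0,0],
    [30,20,-35,0,0,0,0],
    [30,20,-35,0,0,0,0],
  ],
)

```text
time_s: 6.87
tcp_pos: [0.3852, -0.2282, 0.209]
ee_rot: [[-0.961, 0.276, 0.001], [0.276, 0.961, -0.001], [-0.001, -0.0, -1.0]]
wrist_force: [0.9, 1.5, -0.1]
gripper_width: 0.27
gripper_force: 0.0
```

Emit:
drive_tool(
  rows=[
    [30,20,-35,0,0,0,0],
    [30,20,-35,0,0,0,0],
    [30,20,-35,0,0,0,0],
    [30,20,-35,0,0,0,0],
  ],
)

```text
time_s: 7.2
tcp_pos: [0.4644, -0.3687, 0.207]
ee_rot: [[-0.961, 0.278, -0.003], [0.278, 0.961, 0.001], [0.003, -0.0, -1.0]]
wrist_force: [-0.4, 0.5, 0.7]
gripper_width: 0.298
gripper_force: 0.0
```

```bash
python3 - <<'E'
from h import *
a=capture("scene");b=capture("top"); 
A=cv2.resize(a["frame"][60:220,220:420,::-1],None,fx=2,fy=2); B=cv2.resize(b["frame"][180:340,280:480,::-1],None,fx=2,fy=2)
cv2.imwrite("pics/s4.png",np.hstack([A,B]))
np.savez("last.npz",z=b["z_map"])
s=sense();print(s["time_s"],s["tcp_pos"],s["gripper_width"])
for n,c in (("scene",a),("top",b)):
    for l in ("gauge","gauge_grip","knob_top","lever"):
        for r in masks_of(l,c)[:1]:
            P=pts(c,r["region"]);print(n,l,round(r["p"],2),np.round(r["xy"]),len(P),np.round(np.median(P,0),3),np.round(P.min(0),3),np.round(P.max(0),3))
E
```

```text
7.3 [ 0.46574918 -0.37070993  0.20480584] 0.2949411915437786
scene gauge 0.78 [326. 136.] 669 [ 0.294 -0.093  0.019] [ 0.172 -0.137 -0.002] [ 0.362 -0.058  0.091]
scene gauge_grip 0.55 [327. 136.] 734 [ 0.293 -0.094  0.016] [ 0.163 -0.143 -0.004] [ 0.362 -0.058  0.091]
scene knob_top 0.53 [326. 127.] 64 [ 0.297 -0.099  0.083] [ 0.284 -0.108  0.04 ] [ 0.305 -0.09   0.091]
scene lever 0.59 [317. 143.] 44 [ 0.33  -0.112  0.043] [ 0.306 -0.127  0.011] [ 0.355 -0.102  0.057]
top gauge 0.86 [356. 306.] 793 [ 0.292 -0.095  0.014] [ 0.211 -0.135 -0.005] [ 0.358 -0.058  0.093]
top gauge_grip 0.58 [356. 307.] 847 [ 0.293 -0.095  0.014] [ 0.206 -0.137 -0.008] [ 0.36  -0.058  0.093]
top knob_top 0.48 [357. 304.] 833 [ 0.291 -0.095  0.014] [ 0.209 -0.135 -0.007] [ 0.36  -0.058  0.093]
```

View pics/s4.png

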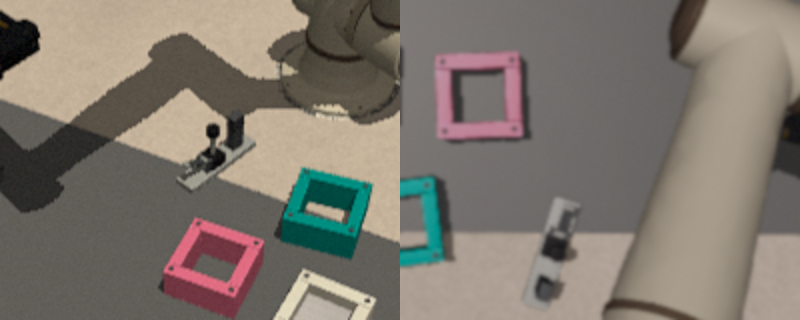

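It landed upright, with its handle at top-view crop pixel (545,288) and lever end at (565,205). The handle is now inside the arm's reach limit, so I'll grip the front end of the base, drag the gauge back out, then grip the handle across x, which resists pitching better.

```bash
cat > m.py <<'E'
from h import *
import sys
def gauge(n):
    c=capture(n); r=masks_of("gauge",c)[0]; m=cv2.dilate(r["region"].astype(np.uint8),np.ones((5,5)))>0
    P=pts(c,m); x0,y0=np.median(P[P[:,2]>.006],0)[:2]; P=P[np.hypot(P[:,0]-x0,P[:,1]-y0)<.12]
    z0=float(sys.argv[1]) if len(sys.argv)>1 else 0
    P[:,2]-=z0
    B=P[(P[:,2]>.008)&(P[:,2]<.016)]; (q,s,a)=cv2.minAreaRect((B[:,:2]*1000).astype(np.float32)); print(n,"base",np.round(q,1),np.round(s,1),round(a,1))
    H=P[P[:,2]>.068]; lab=cv2.kmeans(H[:,:2].astype(np.float32),2,None,(3,50,1e-5),5,cv2.KMEANS_PP_CENTERS)[1].ravel()
    C=[]
    for k in (0,1):
        Q=H[lab==k]; e=cv2.minAreaRect((Q[:,:2]*1000).astype(np.float32)); C.append(e[0]); print(len(Q),np.round(np.mean(Q,0),4),"ztop",np.round(np.percentile(Q[:,2],95),3),np.round(e[0],1),np.round(e[1],1),round(e[2],1))
    d=np.subtract(C[1],C[0]); print("len",np.hypot(*d),"ang",np.degrees(np.arctan2(d[1],d[0])))
for n in ("top","scene"):
    try: gauge(n)
    except Exception as e: print(n,repr(e))
s=sense();print(s["time_s"],s["tcp_pos"],s["gripper_width"])
E
python3 m.py
```

```text
top base [285.1 -96.4] [ 36.4 149.5] 72.5
67 [ 0.2459 -0.0837  0.0791] ztop 0.083 [245.6 -83.6] [16.3 23.5] 70.2
60 [ 0.2954 -0.0992  0.0867] ztop 0.091 [295.4 -99.3] [18.  18.7] 88.2
len 52.14740911102409 ang -17.44012092937195
scene base [285.1 -97.1] [ 39.8 151.2] 72.5
49 [ 0.2472 -0.0835  0.0768] ztop 0.082 [245.6 -84.1] [17.7 27. ] 77.2
48 [ 0.2967 -0.099   0.0846] ztop 0.091 [295.7 -99.7] [19.6 19.4] 63.7
len 52.454732376753114 ang -17.325860908702406
7.9 [ 0.46397474 -0.36608244  0.20983824] 0.29736075321284566
```

Emit:
drive_tool(
  rows=[
    [65,-14,31,0,0,0,-0.02],
    [65,-14,31,0,0,0,0],
    [65,-14,31,0,0,0,0],
    [65,-14,31,0,0,0,0],
    [65,-14,31,0,0,0,0],
  ],
)

```text
time_s: 8.32
tcp_pos: [0.393, -0.2103, 0.2093]
ee_rot: [[-0.955, 0.297, 0.0], [0.297, 0.955, -0.0], [-0.0, 0.0, -1.0]]
wrist_force: [0.6, 0.9, 0.9]
gripper_width: 0.588
gripper_force: 0.0
```

Emit:
drive_tool(
  rows=[
    [65,-14,31,-10,0,0,0],
    [65,-14,31,-20,0,0,0],
    [65,-14,31,-20,0,0,0],
    [65,0,0,-20,0,0,0],
    [65,0,0,0,0,0,0],
  ],
)

```text
time_s: 8.73
tcp_pos: [0.3488, -0.1171, 0.137]
ee_rot: [[-0.956, 0.293, -0.005], [0.293, 0.956, 0.0], [0.005, -0.001, -1.0]]
wrist_force: [0.0, 0.6, -0.1]
gripper_width: 0.65
gripper_force: 0.0
```

Emit:
drive_tool(
  rows=[
    [65,2,0,-25,0,0,0],
    [65,0,0,-25,0,0,0],
    [65,0,0,-25,0,0,0],
    [65,0,0,-22,0,0,0],
    [65,0,0,-12,0,0,0],
  ],
)

```text
time_s: 9.15
tcp_pos: [0.3542, -0.1191, 0.0292]
ee_rot: [[-0.955, 0.298, -0.001], [0.298, 0.955, -0.0], [0.001, -0.001, -1.0]]
wrist_force: [-0.7, -0.1, 0.8]
gripper_width: 0.649
gripper_force: 0.0
```

Emit:
drive_tool(
  rows=[
    [30,0,0,-2,0,0,0],
    [30,0,0,0,0,0,0],
    [30,0,0,0,0,0,0],
    [30,0,0,0,0,0,0],
    [30,0,0,0,0,0,0],
  ],
)

```text
time_s: 9.57
tcp_pos: [0.355, -0.1185, 0.0293]
ee_rot: [[-0.955, 0.297, 0.003], [0.297, 0.955, 0.0], [-0.003, 0.001, -1.0]]
wrist_force: [0.0, 0.0, 0.2]
gripper_width: 0.361
gripper_force: 0.0
```

The tool stopped short at z 0.029, a reach limit, and the fingers closed over the base. I'll tilt the tool inward to gain reach and retry.

Emit:
drive_tool(
  rows=[
    [65,0,0,8,0.025,0.085,0],
    [65,0,0,0,0.025,0.085,0],
    [65,0,0,0,0.025,0.085,0],
    [65,0,0,0,0,0,0],
    [65,0,0,0,0,0,0],
  ],
)

```text
time_s: 9.98
tcp_pos: [0.3551, -0.1187, 0.0363]
ee_rot: [[-0.921, 0.297, -0.25], [0.288, 0.955, 0.074], [0.261, -0.004, -0.965]]
wrist_force: [-0.3, -0.1, -0.5]
gripper_width: 0.62
gripper_force: 0.0
```

Emit:
drive_tool(
  rows=[
    [65,-3,1,-5,0,0,0],
    [65,0,0,-5,0,0,0],
    [65,0,0,0,0,0,0],
  ],
)

```text
time_s: 10.23
tcp_pos: [0.3489, -0.1172, 0.0257]
ee_rot: [[-0.921, 0.296, -0.254], [0.287, 0.955, 0.074], [0.265, -0.005, -0.964]]
wrist_force: [0.1, -0.9, 0.3]
gripper_width: 0.645
gripper_force: 0.0
```

Emit:
drive_tool(
  rows=[
    [65,0,0,-3,0,0,0],
    [20,0,0,0,0,0,0],
    [20,0,0,0,0,0,0],
    [20,0,0,0,0,0,0],
    [20,0,0,0,0,0,0],
  ],
)

```text
time_s: 10.65
tcp_pos: [0.3511, -0.1174, 0.0233]
ee_rot: [[-0.921, 0.296, -0.252], [0.287, 0.955, 0.074], [0.262, -0.004, -0.965]]
wrist_force: [-0.7, 0.5, 0.6]
gripper_width: 0.434
gripper_force: 0.0
```

Emit:
drive_tool(
  rows=[
    [20,0,0,0,0,0,0],
    [20,0,0,0,0,0,0],
    [20,0,0,0,0,0,0],
  ],
)

```text
time_s: 10.9
tcp_pos: [0.351, -0.1175, 0.0233]
ee_rot: [[-0.921, 0.296, -0.252], [0.287, 0.955, 0.074], [0.263, -0.004, -0.965]]
wrist_force: [0.1, 1.0, 0.5]
gripper_width: 0.233
gripper_force: 0.0
```

```bash
python3 m.py; python3 - <<'E'
from h import *
a=capture("scene"); cv2.imwrite("pics/s5.png",cv2.resize(a["frame"][90:200,250:390,::-1],None,fx=5,fy=5,interpolation=cv2.INTER_CUBIC))
E
```

```text
top base [275.7 -93.5] [ 36.4 129.5] 72.5
124 [ 0.3217 -0.0959  0.1337] ztop 0.522 [327. -75.] [82.4 70.1] 76.8
66 [ 0.2455 -0.0834  0.0784] ztop 0.083 [244.9 -83.9] [16.3 23.7] 71.7
len 82.51672100950374 ang -173.82070279148115
scene base [286.3 -93.9] [ 34.4 153.8] 69.6
48 [ 0.3714 -0.0525  0.142 ] ztop 0.154 [369.9 -59.9] [63.7 24.6] 76.8
86 [ 0.2725 -0.0909  0.0813] ztop 0.09 [271.3 -93.2] [22.3 72.7] 72.9
len 104.1646876752913 ang -161.32745477192685
11.1 [ 0.35096394 -0.1174929   0.02324711] 0.20551329768548088
```

View pics/s5.png

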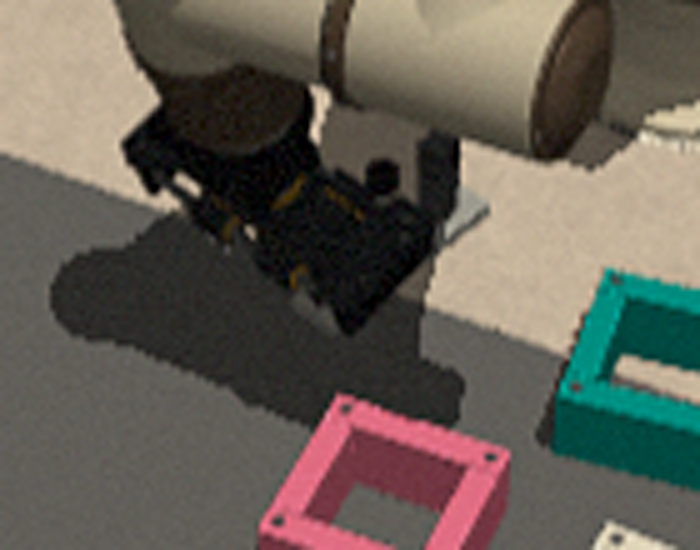

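The gauge has not moved, with its handle at (245,-84), so the fingers passed above the base. I'll probe downward in small steps to find the real fingertip height.

Emit:
drive_tool(
  rows=[
    [20,0,0,-2,0,0,0],
    [20,0,0,-2,0,0,0],
    [20,0,0,0,0,0,0],
  ],
)

```text
time_s: 11.4
tcp_pos: [0.3506, -0.1175, 0.0189]
ee_rot: [[-0.921, 0.296, -0.253], [0.287, 0.955, 0.074], [0.263, -0.004, -0.965]]
wrist_force: [0.1, 0.3, -0.0]
gripper_width: 0.201
gripper_force: 0.0
```

Emit:
drive_tool(
  rows=[
    [20,0,0,-2,0,0,0],
    [20,0,0,-2,0,0,0],
    [20,0,0,0,0,0,0],
  ],
)

```text
time_s: 11.65
tcp_pos: [0.3507, -0.1175, 0.0149]
ee_rot: [[-0.921, 0.296, -0.253], [0.287, 0.955, 0.074], [0.263, -0.004, -0.965]]
wrist_force: [0.3, -0.2, -0.0]
gripper_width: 0.197
gripper_force: 0.0
```

Emit:
drive_tool(
  rows=[
    [20,5,-1,30,-0.025,-0.085,0],
    [20,10,-2,35,-0.025,-0.085,0],
    [20,10,-2,35,-0.025,-0.085,0],
    [20,10,-2,35,0,0,0],
    [20,0,0,0,0,0,0],
  ],
)

```text
time_s: 12.07
tcp_pos: [0.3909, -0.1248, 0.1569]
ee_rot: [[-0.956, 0.294, 0.015], [0.294, 0.956, -0.002], [-0.015, 0.003, -1.0]]
wrist_force: [2.6, 0.3, 0.2]
gripper_width: 0.198
gripper_force: 0.0
```

```bash
python3 - <<'E'
from h import *
c=capture("scene"); s=sense(); T=np.array(s["tcp_pos"]); R=np.array(s["ee_rot"]); print(s["time_s"],T,s["gripper_width"])
P=pts(c); L=(P-T)@R   # tool coords
m=(np.abs(L[:,0])<.05)&(np.abs(L[:,1])<.07)&(L[:,2]>-.05)&(L[:,2]<.06); L=L[m]
print(len(L))
for a in np.arange(-.05,.06,.01):
    Q=L[(L[:,2]>=a)&(L[:,2]<a+.01)]
    if len(Q): print(round(a,3),len(Q),np.round(Q.min(0)*1e3),np.round(Q.max(0)*1e3))
cam=c["R"]@T+c["t"]; u=c["fx"]*cam[0]/cam[2]+c["cx"]; v=c["fy"]*cam[1]/cam[2]+c["cy"]; print("tcp px",u,v)
u,v=int(u),int(v)
I=c["frame"][v-50:v+50,u-70:u+70,::-1].copy(); I[50,70]=(0,0,255)
for d in (.019,):
    q=c["R"]@(T+R[:,2]*d)+c["t"]; I[int(c["fy"]*q[1]/q[2]+c["cy"])-v+50,int(c["fx"]*q[0]/q[2]+c["cx"])-u+70]=(0,255,0)
cv2.imwrite("pics/s6.png",cv2.resize(I,None,fx=5,fy=5,interpolation=cv2.INTER_NEAREST))
E
```

```text
12.1167 [ 0.38891395 -0.12437902  0.15386767] 0.19892609796261262
111
-0.05 29 [-14. -21. -50.] [  3.  20. -40.]
-0.04 33 [-15. -17. -39.] [  7.  19. -30.]
-0.03 32 [-15. -18. -30.] [ 10.  19. -20.]
-0.02 17 [-13. -14. -20.] [  7.  16. -15.]
tcp px 303.63335419094784 124.53355521421292
```

View pics/s6.png

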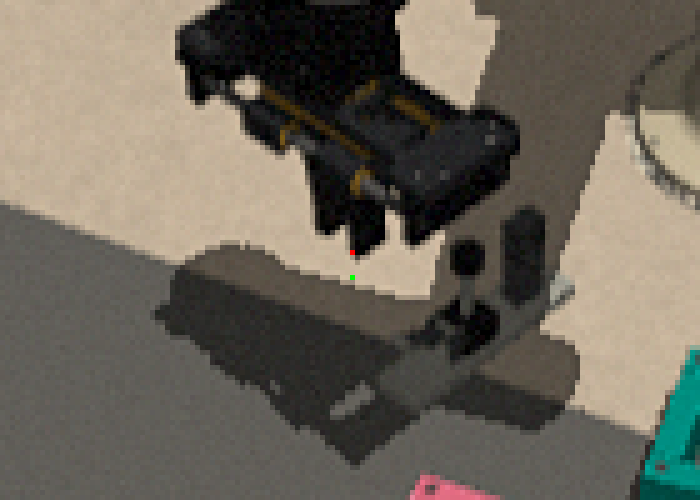

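The fingertips actually end 15 mm behind the reported TCP, not 19 mm ahead of it. The red mark in the picture is the reported TCP, and the real finger tips end just above it. That explains both failed grips, which only caught the top of the handle, so I'll add a 34 mm correction along the tool axis.

Emit:
drive_tool(
  rows=[
    [65,-10,2,-30,0.025,0.085,0],
    [65,-10,2,-35,0.025,0.085,0],
    [65,-10,2,-35,0.025,0.085,0],
    [65,-8,2,-30,0,0,0],
    [65,0,0,0,0,0,0],
  ],
)

```text
time_s: 12.53
tcp_pos: [0.342, -0.1162, 0.0153]
ee_rot: [[-0.916, 0.299, -0.267], [0.289, 0.954, 0.076], [0.277, -0.008, -0.961]]
wrist_force: [-2.2, -0.2, 1.3]
gripper_width: 0.494
gripper_force: 0.0
```

Emit:
drive_tool(
  rows=[
    [65,0,0,-10,0,0,0],
    [65,0,0,-10,0,0,0],
    [65,0,0,-8,0,0,0],
    [65,0,0,0,0,0,0],
  ],
)

```text
time_s: 12.87
tcp_pos: [0.3473, -0.1165, -0.0081]
ee_rot: [[-0.921, 0.296, -0.254], [0.287, 0.955, 0.074], [0.264, -0.005, -0.964]]
wrist_force: [0.4, -0.5, 0.5]
gripper_width: 0.641
gripper_force: 0.0
```

Emit:
drive_tool(
  rows=[
    [25,0,0,0,0,0,0],
    [25,0,0,0,0,0,0],
    [25,0,0,0,0,0,0],
    [25,0,0,0,0,0,0],
    [25,0,0,0,0,0,0],
  ],
)

```text
time_s: 13.28
tcp_pos: [0.3484, -0.1164, -0.0072]
ee_rot: [[-0.922, 0.296, -0.251], [0.287, 0.955, 0.074], [0.261, -0.003, -0.965]]
wrist_force: [-0.1, 1.1, 3.8]
gripper_width: 0.4
gripper_force: 30.0
```

Gripped at 34.8 mm with 30 N. Now I'll drag it outward along its own axis.

Emit:
drive_tool(
  rows=[
    [25,6,-2,0,0,0,0],
    [25,12,-4,0,0,0,0],
    [25,15,-5,0,0,0,0],
    [25,15,-5,0,0,0,0],
    [25,15,-5,0,0,0,0],
  ],
)

```text
time_s: 13.7
tcp_pos: [0.401, -0.1366, -0.0072]
ee_rot: [[-0.915, 0.297, -0.274], [0.287, 0.955, 0.078], [0.285, -0.008, -0.959]]
wrist_force: [-13.5, 4.3, 12.0]
gripper_width: 0.409
gripper_force: 30.0
```

Emit:
drive_tool(
  rows=[
    [25,15,-5,0,0,0,0],
    [25,15,-5,0,0,0,0],
    [25,15,-5,0,0,0,0],
    [25,15,-5,0,0,0,0],
    [25,15,-5,0,0,0,0],
  ],
)

```text
time_s: 14.12
tcp_pos: [0.4769, -0.1615, -0.0072]
ee_rot: [[-0.915, 0.297, -0.273], [0.287, 0.955, 0.078], [0.284, -0.007, -0.959]]
wrist_force: [-12.8, 3.5, 11.5]
gripper_width: 0.408
gripper_force: 30.0
```

Emit:
drive_tool(
  rows=[
    [25,15,-5,0,0,0,0],
    [25,15,-4,0,0,0,0],
    [25,10,-3,0,0,0,0],
    [25,4,-1,0,0,0,0],
    [25,0,0,0,0,0,0],
  ],
)

```text
time_s: 14.53
tcp_pos: [0.5253, -0.1755, -0.0072]
ee_rot: [[-0.918, 0.296, -0.264], [0.286, 0.955, 0.075], [0.274, -0.006, -0.962]]
wrist_force: [-8.5, 1.2, 8.4]
gripper_width: 0.405
gripper_force: 30.0
```

Emit:
drive_tool(
  rows=[
    [60,0,0,0,0,0,0],
    [60,0,0,0,0,0,0],
    [60,0,0,0,0,0,0],
    [60,0,0,25,0,0,0],
    [60,0,0,35,0,0,0],
  ],
)

```text
time_s: 14.95
tcp_pos: [0.5278, -0.175, 0.0498]
ee_rot: [[-0.919, 0.297, -0.259], [0.287, 0.955, 0.075], [0.27, -0.005, -0.963]]
wrist_force: [0.8, -0.1, 0.5]
gripper_width: 0.589
gripper_force: 0.0
```

Emit:
drive_tool(
  rows=[
    [36,10,-5,35,0,0,0.12],
    [36,20,-30,25,-0.02,-0.085,0.12],
    [36,20,-35,0,-0.02,-0.085,0.12],
    [36,10,-35,0,-0.02,-0.085,0.12],
    [36,0,-30,0,0,0,0.12],
  ],
)

```text
time_s: 15.37
tcp_pos: [0.5898, -0.3099, 0.1126]
ee_rot: [[-0.97, -0.242, -0.032], [-0.24, 0.969, -0.06], [0.046, -0.05, -0.998]]
wrist_force: [-0.5, 0.8, -0.5]
gripper_width: 0.376
gripper_force: 0.0
```

```bash
python3 m.py; python3 -c "
from h import *
s=sense();print(s['ee_rot'],s['joints'])"
```

```text
top base [514.1 122.1] [  0.8 106.3] 88.3
top error("OpenCV(4.12.0) /io/opencv/modules/core/src/kmeans.cpp:243: error: (-2:Unspecified error) in function 'double cv::kmeans(cv::InputArray, int, cv::InputOutputArray, cv::TermCriteria, int, int, cv::OutputArray)'\n> There can't be more clusters than elements (expected: 'N >= K'), where\n>     'N' is 0\n> must be greater than or equal to\n>     'K' is 2\n")
scene base [ 461.2 -154.7] [ 39.  152.5] 72.2
55 [ 0.4236 -0.1428  0.0772] ztop 0.083 [ 422.4 -143.7] [17.2 25.7] 68.8
51 [ 0.4732 -0.158   0.0853] ztop 0.09 [ 471.2 -159.7] [21.1 20.7] 29.9
len 51.388349606758155 ang -18.09071081583275
15.5667 [ 0.58875324 -0.30948357  0.11069688] 0.3575349171888494
[[-0.97177674 -0.23285876 -0.0377726 ]
 [-0.23051055  0.97135201 -0.05779407]
 [ 0.05014835 -0.04745595 -0.99761369]] [-12.03916397  30.55788633  -2.2384873    4.32231016 -58.70514809
 -66.84263085]
```

Emit:
drive_tool(
  rows=[
    [36,-10,10,10,0.058,-0.038,0],
    [36,-17,17,0,0,0,0.103],
    [36,-17,17,0,0,0,0.103],
    [36,-17,17,0,0,0,0.103],
    [36,-17,17,0,0,0,0.103],
  ],
)

```text
time_s: 15.98
tcp_pos: [0.5105, -0.2292, 0.1209]
ee_rot: [[-0.794, -0.608, 0.0], [-0.608, 0.794, 0.0], [-0.0, -0.0, -1.0]]
wrist_force: [0.2, 0.8, -0.2]
gripper_width: 0.36
gripper_force: 0.0
```

Emit:
drive_tool(
  rows=[
    [36,-17,17,0,0,0,0.103],
    [36,-17,17,0,0,0,0.103],
    [36,-17,17,0,0,0,0.103],
    [36,-17,17,0,0,0,0.103],
    [36,-17,17,0,0,0,0.103],
  ],
)

```text
time_s: 16.4
tcp_pos: [0.4253, -0.1443, 0.121]
ee_rot: [[-0.391, -0.921, 0.001], [-0.921, 0.391, 0.0], [-0.001, -0.001, -1.0]]
wrist_force: [-0.4, 0.4, 0.4]
gripper_width: 0.361
gripper_force: 0.0
```

Emit:
drive_tool(
  rows=[
    [36,-4,4,0,0,0,0.103],
    [36,0,0,0,0,0,0],
    [36,0,0,0,0,0,0],
  ],
)

```text
time_s: 16.65
tcp_pos: [0.4226, -0.1411, 0.1215]
ee_rot: [[-0.3, -0.954, 0.002], [-0.954, 0.3, 0.0], [-0.001, -0.002, -1.0]]
wrist_force: [-0.5, -0.7, 0.4]
gripper_width: 0.363
gripper_force: 0.0
```

Emit:
drive_tool(
  rows=[
    [36,-1,-1,-20,0,0,0],
    [36,0,0,-25,0,0,0],
    [36,0,0,-22,0,0,0],
    [36,0,0,-16,0,0,0],
    [36,0,0,-8,0,0,0],
  ],
)

```text
time_s: 17.07
tcp_pos: [0.4205, -0.1431, 0.0279]
ee_rot: [[-0.302, -0.953, -0.003], [-0.953, 0.302, 0.0], [0.001, 0.003, -1.0]]
wrist_force: [0.4, 0.3, 0.2]
gripper_width: 0.363
gripper_force: 0.0
```

Emit:
drive_tool(
  rows=[
    [36,0,0,0,0,0,0],
    [0,0,0,0,0,0,0],
    [0,0,0,0,0,0,0],
    [0,0,0,0,0,0,0],
    [0,0,0,0,0,0,0],
  ],
)

```text
time_s: 17.48
tcp_pos: [0.4217, -0.143, 0.0307]
ee_rot: [[-0.299, -0.954, 0.002], [-0.954, 0.3, 0.0], [-0.001, -0.002, -1.0]]
wrist_force: [1.4, -0.2, -1.8]
gripper_width: 0.274
gripper_force: 30.0
```

Emit:
drive_tool(
  rows=[
    [0,0,0,0,0,0,0],
    [0,0,0,0,0,0,0],
    [0,0,0,0,0,0,0],
  ],
)

```text
time_s: 17.73
tcp_pos: [0.4217, -0.143, 0.0307]
ee_rot: [[-0.299, -0.954, 0.002], [-0.954, 0.299, 0.0], [-0.001, -0.002, -1.0]]
wrist_force: [-0.1, -0.7, 3.1]
gripper_width: 0.272
gripper_force: 30.0
```

Emit:
drive_tool(
  rows=[
    [0,0,0,2,0,0,0],
    [0,0,0,4,0,0,0],
    [0,0,0,7,0,0,0],
    [0,0,0,9,0,0,0],
    [0,0,0,10,0,0,0],
  ],
)

```text
time_s: 18.15
tcp_pos: [0.4183, -0.1428, 0.0613]
ee_rot: [[-0.3, -0.954, -0.005], [-0.954, 0.3, 0.001], [0.001, 0.005, -1.0]]
wrist_force: [0.7, -0.4, -8.2]
gripper_width: 0.274
gripper_force: 30.0
```

Emit:
drive_tool(
  rows=[
    [0,0,0,13,0,0,0],
    [0,0,0,15,0,0,0],
    [0,0,0,15,0,0,0],
    [0,0,0,12,0,0,0],
    [0,0,0,6,0,0,0],
  ],
)

```text
time_s: 18.57
tcp_pos: [0.4198, -0.1428, 0.1237]
ee_rot: [[-0.3, -0.954, -0.001], [-0.954, 0.3, 0.001], [-0.001, 0.001, -1.0]]
wrist_force: [1.1, -0.4, -8.0]
gripper_width: 0.272
gripper_force: 30.0
```

```bash
python3 - <<'E'
from h import *
s=sense();print(s["time_s"],s["tcp_pos"],s["gripper_width"],s["wrist_force"],s["moment"])
c=capture("scene");r=masks_of("gauge",c)[0];P=pts(c,r["region"]);print(r["p"],np.round(np.percentile(P,[1,50,99],axis=0),3))
T=np.array(s["tcp_pos"]);x=np.array([.954,-.3]);q=(P[:,:2]-T[:2])@x
for a in np.arange(-40,130,20):
    k=(q*1e3>=a)&(q*1e3<a+20)
    if k.sum(): print(a,k.sum(),np.round(np.percentile(P[k,2],[5,30,95]),3))
E
```

```text
18.5667 [ 0.41984549 -0.14282638  0.12373733] 0.2717562877904918 [ 1.13353384 -0.36043148 -8.02868425] [ 0.13402032  0.17366006 -0.00996967]
0.72 [[ 0.39  -0.201  0.002]
 [ 0.472 -0.153  0.107]
 [ 0.533 -0.122  0.173]]
-40 35 [0.068 0.103 0.107]
-20 87 [0.095 0.106 0.165]
0 120 [0.099 0.106 0.164]
20 56 [0.071 0.102 0.127]
40 120 [0.098 0.117 0.173]
60 120 [0.097 0.106 0.131]
80 105 [0.098 0.103 0.139]
100 101 [0.096 0.103 0.144]
```

Emit:
drive_tool(
  rows=[
    [0,3,10,0,0,0,0.019],
    [0,3,18,0,0,0,0.019],
    [0,3,24,0,0,0,0.019],
    [0,3,24,0,0,0,0.019],
    [0,3,24,0,0,0,0.019],
  ],
)

```text
time_s: 19.08
tcp_pos: [0.4345, -0.0419, 0.1216]
ee_rot: [[-0.207, -0.978, -0.003], [-0.978, 0.207, -0.0], [0.001, 0.003, -1.0]]
wrist_force: [0.4, 0.5, -7.0]
gripper_width: 0.272
gripper_force: 30.0
```

Emit:
drive_tool(
  rows=[
    [0,3,24,0,0,0,0.019],
    [0,3,24,0,0,0,0.019],
    [0,3,24,0,0,0,0.019],
    [0,3,24,0,0,0,0.019],
    [0,3,24,0,0,0,0.019],
  ],
)

```text
time_s: 19.5
tcp_pos: [0.4495, 0.0782, 0.1215]
ee_rot: [[-0.112, -0.994, -0.003], [-0.994, 0.112, -0.001], [0.001, 0.003, -1.0]]
wrist_force: [0.4, -1.4, -8.2]
gripper_width: 0.274
gripper_force: 30.0
```

Emit:
drive_tool(
  rows=[
    [0,3,24,0,0,0,0.019],
    [0,3,24,0,0,0,0.019],
    [0,3,24,0,0,0,0.019],
    [0,3,18,0,0,0,0.019],
    [0,3,11,0,0,0,0.017],
  ],
)

```text
time_s: 19.92
tcp_pos: [0.4651, 0.1799, 0.1214]
ee_rot: [[-0.018, -1.0, -0.002], [-1.0, 0.018, -0.001], [0.001, 0.002, -1.0]]
wrist_force: [-0.2, 0.7, -7.5]
gripper_width: 0.273
gripper_force: 30.0
```

Emit:
drive_tool(
  rows=[
    [0,0,0,0,0,0,0],
    [0,0,0,0,0,0,0],
  ],
)

```text
time_s: 20.08
tcp_pos: [0.465, 0.1779, 0.1217]
ee_rot: [[-0.02, -1.0, -0.003], [-1.0, 0.02, -0.002], [0.002, 0.003, -1.0]]
wrist_force: [-0.1, -0.3, -7.8]
gripper_width: 0.273
gripper_force: 30.0
```

```bash
python3 - <<'E'
from h import *
s=sense();T=np.array(s["tcp_pos"]);print(s["time_s"],T,s["ee_rot"][0])
for n in ("scene","top"):
    c=capture(n);P=pts(c)
    K=P[(np.hypot(P[:,0]-T[0]-.052,P[:,1]-T[1])<.016)&(P[:,2]>.145)&(P[:,2]<.18)]
    if len(K)>5: print(n,"knob",len(K),np.round(K.mean(0),4),np.round(K.min(0),3),np.round(K.max(0),3))
    B=P[(P[:,0]>T[0]-.06)&(P[:,0]<T[0]+.13)&(abs(P[:,1]-T[1])<.035)&(P[:,2]>.096)&(P[:,2]<.109)]
    e=cv2.minAreaRect((B[:,:2]*1e3).astype(np.float32)); print(n,"base",len(B),e)
E
```

```text
20.0833 [0.46495868 0.17792401 0.12173602] [-0.02029692 -0.99979053 -0.00263183]
scene knob 16 [0.5234 0.1755 0.1612] [0.519 0.171 0.147] [0.528 0.182 0.174]
scene base 290 ((507.9540100097656, 175.58177185058594), (36.461708068847656, 151.2210693359375), 88.93305969238281)
top base 50 ((514.472412109375, 171.90980529785156), (133.05470275878906, 33.76476287841797), 2.143216609954834)
```

Emit:
drive_tool(
  rows=[
    [0,-1,1,-8,0,0,0],
    [0,0,0,-10,0,0,0],
    [0,0,0,-8,0,0,0],
    [0,0,0,-5,0,0,0],
    [0,0,0,-2,0,0,0],
  ],
)

```text
time_s: 20.6
tcp_pos: [0.4642, 0.1781, 0.0887]
ee_rot: [[-0.022, -1.0, -0.002], [-1.0, 0.022, -0.001], [0.001, 0.002, -1.0]]
wrist_force: [0.0, -0.7, -8.2]
gripper_width: 0.276
gripper_force: 30.0
```

Emit:
drive_tool(
  rows=[
    [0,0,0,-1,0,0,0],
    [0,0,0,-1,0,0,0],
    [0,0,0,-1,0,0,0],
    [0,0,0,0,0,0,0],
  ],
)

```text
time_s: 20.93
tcp_pos: [0.4651, 0.1791, 0.0872]
ee_rot: [[-0.021, -1.0, 0.001], [-1.0, 0.021, 0.001], [-0.001, -0.001, -1.0]]
wrist_force: [0.1, -0.1, -7.7]
gripper_width: 0.273
gripper_force: 30.0
```

Emit:
drive_tool(
  rows=[
    [0,0,0,-1,0,0,0],
    [0,0,0,-1,0,0,0],
    [0,0,0,0,0,0,0],
  ],
)

```text
time_s: 21.18
tcp_pos: [0.4652, 0.1793, 0.0857]
ee_rot: [[-0.02, -1.0, 0.001], [-1.0, 0.02, 0.001], [-0.001, -0.001, -1.0]]
wrist_force: [-2.7, 0.2, -3.4]
gripper_width: 0.275
gripper_force: 30.0
```

Contact has begun. I'll go a touch lower, release and clear upwards.

Emit:
drive_tool(
  rows=[
    [0,0,0,-0.7,0,0,0],
    [0,0,0,0,0,0,0],
    [36,0,0,0,0,0,0],
    [36,0,0,0,0,0,0],
    [36,0,0,0,0,0,0],
  ],
)

```text
time_s: 21.6
tcp_pos: [0.4664, 0.1799, 0.0851]
ee_rot: [[-0.02, -1.0, 0.004], [-1.0, 0.02, 0.002], [-0.002, -0.004, -1.0]]
wrist_force: [0.3, -0.4, 0.4]
gripper_width: 0.35
gripper_force: 0.0
```

Emit:
drive_tool(
  rows=[
    [36,0,0,15,0,0,0],
    [36,0,0,30,0,0,0],
    [36,0,0,35,0,0,0],
    [0,-30,0,20,0,0,0],
    [0,-30,0,10,0,0,0],
  ],
)

```text
time_s: 22.02
tcp_pos: [0.4073, 0.1806, 0.1976]
ee_rot: [[-0.022, -1.0, 0.007], [-1.0, 0.022, 0.005], [-0.005, -0.007, -1.0]]
wrist_force: [-0.9, 1.0, 0.4]
gripper_width: 0.285
gripper_force: 0.0
```

```bash
python3 m.py 0.055; python3 - <<'E'
from h import *
from loc import rect
c=capture("scene"); P=pts(c)
W=P[(abs(P[:,0]-.52)<.09)&(abs(P[:,1]-.18)<.075)&(P[:,2]>.05)&(P[:,2]<.059)]; print("rim",rect(W))
cv2.imwrite("pics/s7.png",cv2.resize(c["frame"][150:270,300:460,::-1],None,fx=4,fy=4,interpolation=cv2.INTER_CUBIC))
E
```

```text
top base [506.6 175.1] [148.8  34.6] 1.1
85 [0.4718 0.1436 0.2527] ztop 0.269 [467.7 144.7] [62.8 11.3] 2.0
75 [0.5153 0.1736 0.1075] ztop 0.266 [513.7 167.4] [41.2 19.5] 66.9
len 51.29032812577319 ang 26.19942223648461
scene base [507.1 176.6] [ 37.2 151.8] 89.0
67 [0.5195 0.177  0.086 ] ztop 0.09 [517.2 176.6] [20.  20.8] 13.0
63 [0.4677 0.1782 0.078 ] ztop 0.082 [465.  177.5] [27.  16.5] 2.3
len 52.26279368534009 ang 178.967193120053
22.2167 [0.40538447 0.17960114 0.19527432] 0.11451378001516573
rim (array([520.5, 176. ]), array([110.5, 121.8]), 88.4)
```

View pics/s7.png

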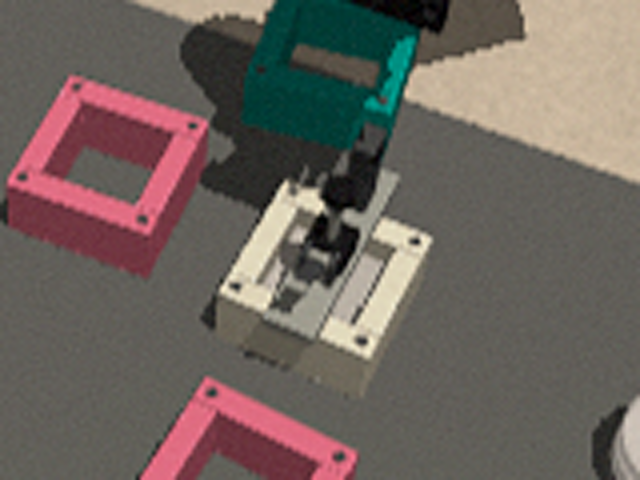

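The gauge stands level across the block and centred on the well, with its knob at crop pixel (345,190). Next I'll press the knob with closed fingers.

Emit:
drive_tool(
  rows=[
    [0,28,-1,0,0,0,0],
    [0,28,-1,0,0,0,0],
    [0,28,-1,0,0,0,0],
    [0,28,0,0,0,0,0],
    [0,0,0,-20,0,0,0],
  ],
)

```text
time_s: 22.68
tcp_pos: [0.5248, 0.1773, 0.1759]
ee_rot: [[-0.022, -1.0, 0.009], [-1.0, 0.022, 0.002], [-0.003, -0.009, -1.0]]
wrist_force: [0.6, 1.2, 0.9]
gripper_width: 0.007
gripper_force: 0.0
```

Emit:
drive_tool(
  rows=[
    [0,0,0,-18,0,0,0],
    [0,0,0,-12,0,0,0],
    [0,0,0,-6,0,0,0],
    [0,0,0,0,0,0,0],
  ],
)

```text
time_s: 23.02
tcp_pos: [0.5167, 0.1752, 0.1357]
ee_rot: [[-0.022, -1.0, -0.004], [-1.0, 0.022, -0.003], [0.003, 0.004, -1.0]]
wrist_force: [-0.5, -0.5, 0.9]
gripper_width: 0.007
gripper_force: 0.0
```

Emit:
drive_tool(
  rows=[
    [0,0,1,-2,0,0,0],
    [0,0,0,-2,0,0,0],
    [0,0,0,-2,0,0,0],
  ],
)

```text
time_s: 23.27
tcp_pos: [0.5176, 0.1775, 0.133]
ee_rot: [[-0.021, -1.0, 0.002], [-1.0, 0.021, 0.001], [-0.001, -0.002, -1.0]]
wrist_force: [-0.3, -0.1, 0.2]
gripper_width: 0.005
gripper_force: 0.0
```

Emit:
drive_tool(
  rows=[
    [0,0,0,-2,0,0,0],
    [0,0,0,-2,0,0,0],
    [0,0,0,-2,0,0,0],
  ],
)

```text
time_s: 23.52
tcp_pos: [0.5173, 0.1773, 0.1269]
ee_rot: [[-0.021, -1.0, 0.002], [-1.0, 0.021, 0.001], [-0.001, -0.002, -1.0]]
wrist_force: [-0.9, 0.5, 1.2]
gripper_width: 0.005
gripper_force: 0.9
```

Emit:
drive_tool(
  rows=[
    [0,0,0,-2,0,0,0],
    [0,0,0,-2,0,0,0],
  ],
)

```text
time_s: 23.68
tcp_pos: [0.5173, 0.1773, 0.1226]
ee_rot: [[-0.021, -1.0, 0.001], [-1.0, 0.021, 0.001], [-0.001, -0.001, -1.0]]
wrist_force: [-0.6, -0.4, 2.4]
gripper_width: 0.004
gripper_force: 0.9
```

Emit:
drive_tool(
  rows=[
    [0,0,0,-2,0,0,0],
    [0,0,0,-2,0,0,0],
  ],
)

```text
time_s: 23.85
tcp_pos: [0.5173, 0.1773, 0.1183]
ee_rot: [[-0.021, -1.0, 0.001], [-1.0, 0.021, 0.001], [-0.001, -0.001, -1.0]]
wrist_force: [0.7, 0.6, 1.6]
gripper_width: 0.003
gripper_force: 0.9
```

Emit:
drive_tool(
  rows=[
    [0,0,0,-2,0,0,0],
    [0,0,0,-1,0,0,0],
  ],
)

```text
time_s: 24.02
tcp_pos: [0.5173, 0.1773, 0.1151]
ee_rot: [[-0.021, -1.0, 0.001], [-1.0, 0.021, 0.001], [-0.001, -0.001, -1.0]]
wrist_force: [1.5, 0.3, 2.0]
gripper_width: 0.004
gripper_force: 0.9
```

Emit:
drive_tool(
  rows=[
    [0,0,0,-1,0,0,0],
    [0,0,0,-1,0,0,0],
  ],
)

```text
time_s: 24.18
tcp_pos: [0.5173, 0.1773, 0.1133]
ee_rot: [[-0.021, -1.0, 0.001], [-1.0, 0.021, 0.001], [-0.001, -0.001, -1.0]]
wrist_force: [-0.0, 1.6, 1.7]
gripper_width: 0.009
gripper_force: 0.9
```

```bash
python3 - <<'E'
from h import *
s=sense();T=np.array(s["tcp_pos"]);print(s["time_s"],T,s["wrist_force"])
c=capture("scene"); P=pts(c); V=P[(np.hypot(P[:,0]-.517,P[:,1]-.177)<.02)&(P[:,2]>.09)&(P[:,2]<.2)]
G=c["frame"][c["z_map"]>0] if 0 else None
for a in np.arange(.09,.17,.004):
    Q=V[(V[:,2]>=a)&(V[:,2]<a+.004)]
    if len(Q): print(round(a,3),len(Q),np.round(Q[:,:2].min(0),3),np.round(Q[:,:2].max(0),3))
E
```

```text
24.1833 [0.51727617 0.17725501 0.11333072] [-0.04427109  1.57930587  1.73122417]
0.09 10 [0.503 0.165] [0.536 0.19 ]
0.094 1 [0.533 0.168] [0.533 0.168]
0.142 1 [0.512 0.187] [0.512 0.187]
0.15 1 [0.512 0.186] [0.512 0.186]
```

Emit:
drive_tool(
  rows=[
    [0,0,0,-1,0,0,0],
    [0,0,0,-1,0,0,0],
    [0,0,0,-1,0,0,0],
  ],
)

```text
time_s: 24.48
tcp_pos: [0.5171, 0.1771, 0.1105]
ee_rot: [[-0.021, -1.0, 0.001], [-1.0, 0.021, 0.0], [-0.0, -0.001, -1.0]]
wrist_force: [0.5, 0.6, 3.5]
gripper_width: 0.006
gripper_force: 1.8
```

Emit:
drive_tool(
  rows=[
    [0,0,0,-1,0,0,0],
    [0,0,0,-1,0,0,0],
  ],
)

```text
time_s: 24.65
tcp_pos: [0.5171, 0.1771, 0.1086]
ee_rot: [[-0.021, -1.0, 0.001], [-1.0, 0.021, 0.0], [-0.0, -0.001, -1.0]]
wrist_force: [0.5, 1.0, 3.9]
gripper_width: 0.009
gripper_force: 2.2
```

Emit:
drive_tool(
  rows=[
    [0,0,0,-1,0,0,0],
  ],
)

```text
time_s: 24.73
tcp_pos: [0.5171, 0.1771, 0.1076]
ee_rot: [[-0.021, -1.0, 0.001], [-1.0, 0.021, 0.001], [-0.001, -0.001, -1.0]]
wrist_force: [-0.1, 0.8, 4.8]
gripper_width: 0.008
gripper_force: 2.4
```

Emit:
drive_tool(
  rows=[
    [0,0,0,-1,0,0,0],
  ],
)

```text
time_s: 24.82
tcp_pos: [0.5171, 0.1771, 0.1066]
ee_rot: [[-0.021, -1.0, 0.001], [-1.0, 0.021, 0.0], [-0.0, -0.001, -1.0]]
wrist_force: [0.1, 1.6, 5.2]
gripper_width: 0.006
gripper_force: 2.6
```

Pad force shows first touch at TCP z ≈ 0.111 and about 4.5 mm of spring travel now. I'll raise clear of the knob and move over the lever tip.

Emit:
drive_tool(
  rows=[
    [0,0,0,8,0,0,0],
    [0,0,0,17,0,0,0],
    [0,25,-1,0,0,0,0],
    [0,25,-1,0,0,0,0],
    [0,13,-1,0,0,0,0],
  ],
)

```text
time_s: 25.23
tcp_pos: [0.5812, 0.1737, 0.1311]
ee_rot: [[-0.021, -1.0, -0.0], [-1.0, 0.021, -0.0], [0.0, 0.0, -1.0]]
wrist_force: [-0.0, -0.7, 0.6]
gripper_width: 0.001
gripper_force: 0.0
```

Emit:
drive_tool(
  rows=[
    [0,0,0,0,0,0,0],
    [0,0,0,0,0,0,0],
  ],
)

```text
time_s: 25.4
tcp_pos: [0.5791, 0.1733, 0.1301]
ee_rot: [[-0.022, -1.0, -0.003], [-1.0, 0.022, -0.001], [0.001, 0.003, -1.0]]
wrist_force: [-0.8, -0.9, 0.1]
gripper_width: 0.007
gripper_force: 0.0
```

```bash
python3 - <<'E'
from h import *
s=sense();print(s["time_s"],s["tcp_pos"],s["wrist_force"])
c=capture("scene"); P=pts(c)
K=P[(np.hypot(P[:,0]-.518,P[:,1]-.177)<.014)&(P[:,2]>.095)&(P[:,2]<.128)]; print("knob",len(K),K.mean(0),np.percentile(K[:,2],[50,95]))
L=P[(P[:,0]>.55)&(P[:,0]<.6)&(abs(P[:,1]-.175)<.02)&(P[:,2]>.08)&(P[:,2]<.12)]; print("lever",len(L),np.round(L.mean(0),4),L.min(0),L.max(0))
E
```

```text
25.4 [0.57906985 0.17326513 0.13009614] [-0.80851093 -0.92640136  0.0528884 ]<stdin>:4: RuntimeWarning: Mean of empty slice.
  ret = um.true_divide(
Traceback (most recent call last):
IndexError: index -1 is out of bounds for axis 0 with size 0
```

Emit:
drive_tool(
  rows=[
    [0,0,0,-12,0,0,0],
    [0,0,0,-10,0,0,0],
    [0,0,0,-5,0,0,0],
    [0,0,0,-4,0,0,0],
    [0,0,0,-4,0,0,0],
  ],
)

```text
time_s: 25.87
tcp_pos: [0.5796, 0.174, 0.096]
ee_rot: [[-0.02, -1.0, 0.0], [-1.0, 0.02, -0.0], [0.0, -0.0, -1.0]]
wrist_force: [0.7, 0.3, 2.5]
gripper_width: 0.007
gripper_force: 1.6
```

Emit:
drive_tool(
  rows=[
    [0,0,0,-3,0,0,0],
    [0,0,0,-3,0,0,0],
    [0,0,0,-3,0,0,0],
  ],
)

```text
time_s: 26.12
tcp_pos: [0.5816, 0.1745, 0.0884]
ee_rot: [[-0.02, -1.0, 0.004], [-1.0, 0.02, 0.002], [-0.002, -0.004, -1.0]]
wrist_force: [2.2, -1.7, 2.4]
gripper_width: 0.003
gripper_force: 1.5
```

Emit:
drive_tool(
  rows=[
    [0,0,0,-3,0,0,0],
    [0,0,0,-3,0,0,0],
    [0,0,0,-2,0,0,0],
  ],
)

```text
time_s: 26.37
tcp_pos: [0.58, 0.1743, 0.079]
ee_rot: [[-0.021, -1.0, 0.0], [-1.0, 0.021, 0.001], [-0.001, -0.0, -1.0]]
wrist_force: [2.0, -0.0, 2.2]
gripper_width: 0.005
gripper_force: 1.2
```

Emit:
drive_tool(
  rows=[
    [0,0,0,-2,0,0,0],
    [0,0,0,-2,0,0,0],
    [0,0,0,-2,0,0,0],
  ],
)

```text
time_s: 26.62
tcp_pos: [0.5799, 0.1741, 0.073]
ee_rot: [[-0.021, -1.0, 0.0], [-1.0, 0.021, 0.0], [-0.0, -0.0, -1.0]]
wrist_force: [1.6, 0.2, 1.7]
gripper_width: 0.005
gripper_force: 1.1
```

Emit:
drive_tool(
  rows=[
    [0,0,0,-1,0,0,0],
    [0,0,0,-1,0,0,0],
  ],
)

```text
time_s: 26.78
tcp_pos: [0.5797, 0.1741, 0.071]
ee_rot: [[-0.021, -1.0, -0.0], [-1.0, 0.021, 0.0], [-0.0, 0.0, -1.0]]
wrist_force: [1.2, 1.0, 2.6]
gripper_width: 0.008
gripper_force: 1.1
```

Emit:
drive_tool(
  rows=[
    [0,0,0,-1,0,0,0],
  ],
)

```text
time_s: 26.87
tcp_pos: [0.5797, 0.1741, 0.0704]
ee_rot: [[-0.021, -1.0, -0.0], [-1.0, 0.021, 0.0], [-0.0, 0.0, -1.0]]
wrist_force: [-1.5, 0.8, 7.6]
gripper_width: 0.005
gripper_force: 3.7
```

Emit:
drive_tool(
  rows=[
    [0,0,0,-1,0,0,0],
  ],
)

```text
time_s: 26.95
tcp_pos: [0.5797, 0.1741, 0.0701]
ee_rot: [[-0.02, -1.0, -0.0], [-1.0, 0.02, -0.0], [0.0, 0.0, -1.0]]
wrist_force: [-3.1, 2.1, 11.5]
gripper_width: 0.004
gripper_force: 5.4
```

Emit:
drive_tool(
  rows=[
    [0,0,0,-0.5,0,0,0],
    [0,0,0,0,0,0,0],
  ],
)

```text
time_s: 27.12
tcp_pos: [0.5797, 0.1741, 0.0701]
ee_rot: [[-0.02, -1.0, 0.0], [-1.0, 0.02, 0.0], [-0.0, -0.0, -1.0]]
wrist_force: [-2.5, 0.9, 8.6]
gripper_width: 0.007
gripper_force: 4.4
```

Emit:
drive_tool(
  rows=[
    [0,0,0,-1.5,0,0,0],
    [0,0,0,0,0,0,0],
  ],
)

```text
time_s: 27.28
tcp_pos: [0.5798, 0.1741, 0.0698]
ee_rot: [[-0.02, -1.0, 0.001], [-1.0, 0.02, -0.0], [0.0, -0.001, -1.0]]
wrist_force: [-3.8, 0.9, 13.9]
gripper_width: 0.003
gripper_force: 6.8
```

Emit:
drive_tool(
  rows=[
    [0,0,0,8,0,0,0],
    [0,0,0,25,0,0,0],
    [0,0,0,40,0,0,0],
    [0,0,-20,35,0,0,0],
    [0,0,-41,0,0,0,0],
  ],
)

```text
time_s: 27.7
tcp_pos: [0.5838, 0.1162, 0.1826]
ee_rot: [[-0.014, -1.0, 0.013], [-1.0, 0.014, 0.004], [-0.004, -0.013, -1.0]]
wrist_force: [2.2, -0.8, 0.6]
gripper_width: 0.005
gripper_force: 0.0
```

Emit:
drive_tool(
  rows=[
    [0,0,-41,0,0,0,0],
    [0,0,-41,0,0,0,0],
    [0,0,-41,0,0,0,0],
    [0,0,-30,0,0,0,0],
    [0,0,0,0,0,0,0],
  ],
)

```text
time_s: 28.12
tcp_pos: [0.5778, -0.0447, 0.1742]
ee_rot: [[-0.027, -1.0, -0.004], [-1.0, 0.027, -0.0], [0.0, 0.004, -1.0]]
wrist_force: [0.3, 1.4, -0.4]
gripper_width: 0.007
gripper_force: 0.0
```

```bash
python3 - <<'E'
from h import *
s=sense();print(s["time_s"],s["tcp_pos"],s["wrist_force"])
for n in ("scene","top"):
    c=capture(n); P=pts(c)
    K=P[(np.hypot(P[:,0]-.518,P[:,1]-.177)<.013)&(P[:,2]>.1)&(P[:,2]<.16)]; print(n,"knob",len(K),np.round(K.mean(0),4),np.percentile(K[:,2],[50,95]))
    L=P[(P[:,0]>.535)&(P[:,0]<.6)&(abs(P[:,1]-.1755)<.005)&(P[:,2]>.06)]
    for a in np.arange(.535,.6,.007):
        Q=L[(L[:,0]>=a)&(L[:,0]<a+.007)]
        if len(Q): print(round(a-.517,3),len(Q),np.round(np.median(Q[:,2])-.055,4))
    B=P[(P[:,0]>.42)&(P[:,0]<.59)&(abs(P[:,1]-.177)<.03)&(P[:,2]>.063)&(P[:,2]<.072)]; print("base",cv2.minAreaRect((B[:,:2]*1e3).astype(np.float32)),np.median(B[:,2]))
    if n=="scene": cv2.imwrite("pics/s8.png",cv2.resize(c["frame"][150:270,300:460,::-1],None,fx=4,fy=4,interpolation=cv2.INTER_CUBIC))
E
```

```text
28.1167 [ 0.57775504 -0.04471949  0.17420291] [ 0.26127447  1.44428106 -0.35061064]
scene knob 64 [0.5199 0.1776 0.1166] [0.11802876 0.12084043]
0.018 25 0.0395
0.025 37 0.4554
0.032 52 0.449
0.039 57 0.4435
0.046 58 0.4423
0.053 56 0.4339
0.06 23 0.0239
base ((507.8094482421875, 176.91522216796875), (36.00712203979492, 152.3977508544922), 88.92950439453125) 0.06713558776781972<stdin>:5: RuntimeWarning: Mean of empty slice.
  ret = um.true_divide(
Traceback (most recent call last):
IndexError: index -1 is out of bounds for axis 0 with size 0
```

View pics/s8.png

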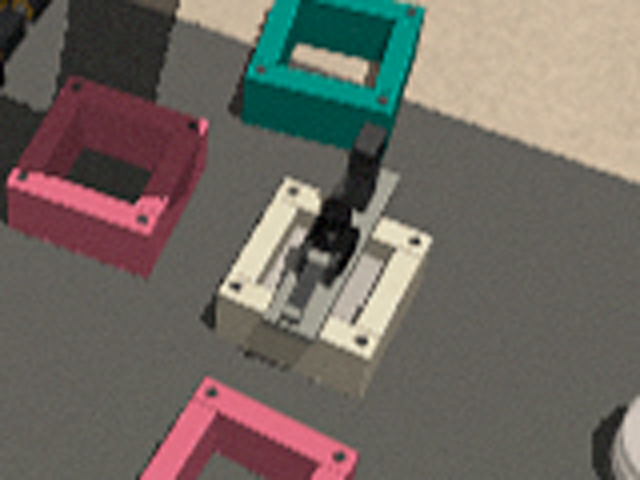

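The gauge stands centred on the block with its lever down (crop pixel ~(300,290)) and the knob about 33 mm below its upper position. Handing in.

```bash
python3 -c "
from station import *
print(finish_job())"
```

```text
the job is handed in; nothing more can be done
None
```

The job is handed in at about 28 s: the gauge stands centred on the white block, the foot is pressed in about 4 mm by force and camera estimate, and the lever is down on its stop. Two early grips slipped because the fingertips sit about 34 mm further back than stated, dropping the gauge on the bench; it landed upright, with the probe about 7 mm lower.

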